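Unlock and lift out the movement cassette

ROBOT

A 6-joint arm with a two-finger parallel gripper is mounted at the origin on the work surface. World frame = base frame: x ahead of the robot, y to its left, z up, the work surface at z = 0. Lengths are in m, angles in rad, forces in N, time in s.
With the tool pointing down it reaches from about 0.4 to 0.825 m from the base axis. Payload 7 kg.
Tool frame: the origin (TCP) lies between the finger pads; the fingertips stand 11 mm ahead of it and the grasp point (between the pads) lies 8 mm behind it (arm.tips_ahead is the distance from the TCP to the fingertips, in m); z points along the fingers, x is the direction in which the jaws open and shut, and the axes are right-handed (so a half turn about z gives the same grasp; the last joint's range is limited). The gripper opens to 88 mm and grips with 3 to 60 N. Pads are 19 mm wide; open, the fingers measure 130 mm over their backs; the gripper's body (78 mm by 193 mm) begins 47 mm behind the grasp point.
Start: joints at [-0.865, 0.359, 0.012, 0, -1.224, -0.288], TCP at [0.274, -0.617, 0.238] pointing down, gripper open.
Joint ranges: [-3.07, 3.07], [-1.43, 2.12], [-1.02, 1.25], [-3.03, 1.67], [-3.05, -0], [-3.03, 3.03]. Speed limits (rad/s): [2.39, 2.39, 3.01, 3.14, 3.14, 3.14].

INTERFACE

Orientations are given as [roll, pitch, yaw] about the fixed x, y, z axes, in that order (R = Rz(yaw) Ry(pitch) Rx(roll)).
In Python, from station import arm, optics, finder gives the robot as it stands. The module is installed in compiled form; this text tells all that it offers.
- The arm moves only by the tool apply_moves, never from a script. Its argument "increments" is one flat list of numbers, 6 for each row, row after row: the shift along the world's x, y, z in m, then the turn, a rotation vector about the world's x, y, z in rad. In form: [tx, ty, tz, rx, ry, rz, tx, ty, tz, rx, ry, rz, ...]. A call has 1 to 20 rows; each row shifts and turns the pose as measured when the row begins; what a row does not reach is not made up. A row lasts 1/12 s, in which the tool goes at most 41.7 mm and 7.16 degrees, less where a joint would pass 70% of its speed; a pose out of reach is approached as far as the arm can. A call with a gripper value outside its range is refused whole. "hand" is the closure, from 0 (fully open) to 1 (shut), set as the call begins (left out, the last holds). The fingers move at their own pace and stop on an object; "force" is the grip in N (left out, the last holds). Time passes only in rows, so rows that do not move let the fingers close. It gives the time, the measured TCP pose, the force and the opening at its end, in the units of the state.
- arm.get_state(): the state, without advancing time (a new reading comes with each control period).
- optics.grab_frame(name): name is "side" or "top"; returns the picture (384x512x3 uint8, red, green, blue); there is no depth.
- optics.camera_model(name): a dict with "fx", "fy", "cx", "cy" (pixels), "world_to_cam" (4x4, takes a point from world to camera coordinates). Camera axes: x right, y up, looking along -z (the intrinsics and any distortion apply to the point x, -y, -z); pixel columns grow to the right and rows downward; lengths in m; the calibration is good to about 2 mm. A picture is of the moment at which its call begins. camera_model takes no time and is no camera call.
- arm.job_done(): hands the job in, once; it reports no verdict.
Trained networks look in the newest picture that a camera, given by its name, has taken for a name from the list of things; names that differ only in an ending like _2 or _b are one class to them, and where a whole thing is asked for, a point or a joint stands for the part that bears it (a point fixed in the world has none). Each returns a list of dicts, best first, with "conf" (0 to 1); they miss things now and then, are a little off and sometimes report something else, mostly with a low value. They report only what shows in the picture. A call takes as long as a camera call. They do not tell look-alikes from the thing itself.
- finder.find_in(camera, name): "box" ([left, top, right, bottom] in pixels, round what is visible of it).
- finder.landmark_of(camera, name): "point" ([column, row] in pixels: a listed point, or the origin of a listed thing).
The state is a dict: "t": time; "q": joint angles; "qd": joint speeds; "joint_efforts": joint torques, N m; "eef_pos": TCP position; "ee_rot": TCP orientation; "force": force on the tool from outside, world axes, zero at the start; "moment": the same for the moment, N m; "width": finger opening in m.
Only numpy, scipy, OpenCV 4.12 (cv2) and the standard library are available. Lean on these libraries where they do the work, as an engineer would, in place of code of your own. Each camera call takes 0.05 s, during which the arm holds its last target. There are 200 camera calls.

TASK

Slide the lock grip in front of the test dock all the way along its track to the open end, so that its tongue is off the cassette's toe. Then pinch the cassette's two side catches together with the fingers, lift the cassette straight up out of the dock and finish while holding it there, still pinched, level and at rest, with its underside about 12 cm above the bench so that its contacts can be inspected. Leave everything else on the bench where it is.

Things in the scene. Friction and masses are not known exactly. Their poses are not given: they have to be found in the camera images.
- dock: fixed aluminium dock, plate x -107 to +83, y +-67, 12 mm thick. Origin on the bench under the seat's middle; own x points away from the slide track (track on the -x side), y along the line of the two catches, z up. Beside each catch a keeper with a lip, y 29 to 43 mm, x +-18 mm, top 32 mm above the bench. Seat 12 mm above the bench, ridges to 22 mm, 1 to 2 mm play.
- lock_slide (a joint): position of the lock slide in m, growing towards the dock's +y: 0 = locked, its steel tongue (20 mm wide) lies over the toe (24 mm wide) at the cassette's foot; 0.042 = end stop, fully open. Toe clear from about 0.023. Friction about 1.5 N, stays where left; starts near the locked end.
- lock_grip (a point): middle of the slide's upright black grip, 10 mm below its top, 48.5 mm above the bench. Grip 24 mm along the dock's x, 14 mm along its y, 28 mm tall, on a carriage 26 x 22 mm whose top is 30.5 mm above the bench. At dock x = -84 mm, dock y = the joint value; axes as the dock's.
- cassette: loose black box 84 (x) x 44 (y) x 70 mm, two watch movements on top (76 mm in all), 0.2 to 0.37 kg, with a toe 12 mm long, 24 wide, 10 high at its -x foot. Origin under its centre (underside), 12 mm above the bench when seated; axes as the dock's. Held down while either catch is out; jams and tilts if pulled while the tongue is over the toe.
- catch_left (a joint): inward travel in m of the spring catch on the cassette's +y side: 0 = out (lug under the dock's lip), 0.006 = fully in; lug clear of the lip from about 0.004. Spring force 2.4 N out, 4.8 N in. A pinch of 20 N or more presses it home and carries the cassette.
- catch_right (a joint): the same for the catch on the -y side
- catch_left_pad (a point): centre of the outer face of the left catch's grey ribbed thumb pad: 32 mm from the cassette's middle plane when out, 26 mm pressed in; 53 mm above the underside (65 mm above the bench when seated). Pad 24 mm along x, 26 mm tall, 10 mm proud of the box when out. The two pads measure 64 mm over all when out, 52 mm pressed in.
- catch_right_pad (a point): the same for the right catch, on the -y side
- loupe: black eye loupe, a stubby cone 34 mm wide and 28 mm tall, near the dock's -y side; origin under its centre; leave it alone
- spare_carrier: flat black square movement carrier 42 x 42 x 12 mm (18 mm with its movement), behind the dock (+x side); origin under its centre; leave it alone
- screwdriver: small brass-handled screwdriver 130 mm long lying near the dock's +y side; leave it alone
- parts_dish: round steel dish 84 mm wide, 25 mm tall; origin under its centre; leave it alone
- swab_jar: open glass jar 52 mm wide, 65 mm tall, with swabs standing to about 100 mm; origin under its centre; leave it alone
- dust_brush: brush about 150 mm long lying on the bench; leave it alone
Things that resemble listed ones, but are neither listed nor needed, are in the scene too. Of the things that look like the dock, the middle-sized one is meant.

How it is judged:
On the way, in this order (a step that is already met when the one before it is completed fails the run):
1. the lock slide stands at its open end while the cassette is still seated in the dock (value of joint lock_slide above 0.035 m and z of cassette in the frame of dock below 0.018 m), for 0.2 s.
2. both side catches are pinched in while the cassette is still in the dock (value of joint each of catch_left, catch_right above 0.004 m and z of cassette in the frame of dock below 0.03 m), for 0.1 s.
At the end, for the whole second after the job is handed in: Lock slide within 7 mm of its open stop; cassette held by the fingers, both catches in over 4 mm, clear of the dock, underside 85 to 170 mm above the bench, within 50 mm sideways of its seat, level within 11 degrees, still (value of joint lock_slide above 0.035 m and value of joint each of catch_left, catch_right above 0.004 m and contact force between the fingers and cassette above 4 N and contact force between cassette and dock below 0.1 N and height (world z) of cassette between 0.085 and 0.17 m and horizontal distance between cassette and dock below 0.05 m and angle between cassette's own z axis and vertical below 0.2 rad and linear speed of cassette below 0.03 m/s); the arm keeps its last pose, push and grip.
It fails at once if a bystander is moved by more than 25 mm or knocked over (distance of any of loupe, spare_carrier, screwdriver, parts_dish, swab_jar, dust_brush from where it was at the start of the episode above 0.025 m or angle between swab_jar's own z axis and vertical above 0.5 rad).
It also fails if it takes over 40 s, if anything falls off the work surface, if the arm or the gripper's body presses on something with over 40 N, if the wrist force passes 120 N, or if a joint passes its speed limit or range.

## Working session

There is one attempt and no reset: what is moved stays moved. The work goes in short steps, Python scripts to look and compute and a tool call to move; the robot and the scene stay as the last step left them, time stands still between calls to the robot, and variables do not carry over. Pictures are saved under pics/ and viewed, about 8 in all and at most 12, crops included, and the job is handed in when it is done.

Besides the shell and the picture viewer there is one more tool, called after "Emit:" as name(argument=value, ...), one argument or row to a line, values as JSON. apply_moves: Moves the arm, as the interface text tells. Its arguments: {"type":"object","properties":{"increments":{"type":"array"},"hand":{"type":"number"},"force":{"type":"number"}},"required":["increments"]}

```bash
mkdir -p pics
cat > h.py <<'E'
import numpy as np, cv2
from station import arm, optics, finder
def P(c):
    m=optics.camera_model(c); return m
def proj(c,p):
    m=P(c); q=m["world_to_cam"]@np.r_[p,1]; return np.array([m["fx"]*q[0]/-q[2]+m["cx"], m["fy"]*-q[1]/-q[2]+m["cy"]])
def ray(c,uv):
    m=P(c); M=np.array(m["world_to_cam"]); d=np.array([(uv[0]-m["cx"])/m["fx"],-(uv[1]-m["cy"])/m["fy"],-1]); R=M[:3,:3]
    return -R.T@M[:3,3], R.T@d
def onz(c,uv,z):
    o,d=ray(c,uv); return o+d*(z-o[2])/d[2]
def tri(uvs):
    A=np.zeros((3,3));b=np.zeros(3)
    for c,uv in uvs:
        o,d=ray(c,uv); d=d/np.linalg.norm(d); Q=np.eye(3)-np.outer(d,d); A+=Q;b+=Q@o
    return np.linalg.solve(A,b)
def save(c,name,img=None):
    im=optics.grab_frame(c) if img is None else img; cv2.imwrite("pics/"+name,im[:,:,::-1]); return im
E
python3 - <<'E'
from h import *
a=save("side","a.png");b=save("top","b.png")
cv2.imwrite("pics/ab.png",np.vstack([a,b])[:,:,::-1])
print({k:v for k,v in P("top").items()}, P("side").keys())
for c in("top","side"):
    for n in("dock","cassette","lock_grip","catch_left_pad","catch_right_pad","loupe","swab_jar","spare_carrier"):
        print(c,n,[(np.round(x["point"]).astype(int).tolist(),round(x["conf"],2)) for x in finder.landmark_of(c,n)][:5])
print(arm.get_state())
E
```

```text
{'fx': 475.54629322560066, 'fy': 475.54629322560066, 'cx': 248.530348505433, 'cy': 183.3397284111495, 'world_to_cam': array([[-0.00930241, -0.99979897, -0.01776166,  0.05234636],
       [ 0.99653016, -0.01073828,  0.08253678, -0.47453244],
       [-0.08271092, -0.01693224,  0.99642973, -1.51974562],
       [ 0.        ,  0.        ,  0.        ,  1.        ]])} dict_keys(['fx', 'fy', 'cx', 'cy', 'world_to_cam'])
top dock [([167, 270], 0.73), ([243, 219], 0.69), ([254, 152], 0.61), ([254, 152], 0.56), ([145, 190], 0.56)]
top cassette [([254, 150], 0.66), ([153, 118], 0.5)]
top lock_grip [([180, 304], 0.81), ([261, 175], 0.54), ([244, 239], 0.37)]
top catch_left_pad [([244, 152], 0.5)]
top catch_right_pad [([263, 144], 0.57)]
top loupe [([289, 132], 0.42)]
top swab_jar [([150, 115], 0.7)]
top spare_carrier [([229, 119], 0.59)]
side dock [([322, 322], 0.87), ([288, 224], 0.87), ([213, 186], 0.75)]
side cassette [([212, 189], 0.96)]
side lock_grip [([376, 306], 0.95), ([245, 178], 0.76), ([308, 221], 0.62)]
side catch_left_pad [([208, 180], 0.51)]
side catch_right_pad []
side loupe [([208, 152], 0.6)]
side swab_jar [([111, 282], 0.8), ([208, 320], 0.45)]
side spare_carrier [([162, 196], 0.57)]
{'t': 0.9, 'q': array([-8.64889544e-01,  3.58562223e-01,  1.18899952e-02, -3.16752822e-05,
       -1.22408161e+00, -2.88137157e-01]), 'qd': array([ 0.00050013, -0.00032796,  0.00072588,  0.00091613, -0.00051062,
        0.00016298]), 'joint_efforts': array([-8.92334683e-04, -5.82357752e+01,  2.93293637e+01,  7.00198174e+00,
        1.24829850e-02, -2.35355304e-05]), 'eef_pos': array([ 0.27386698, -0.61691597,  0.23757562]), 'ee_rot': array([3.14155202e+00, 3.22675516e-05, 1.98855519e+00]), 'force': array([-0.21025842, -0.45490917, -0.15868876]), 'moment': array([-0.0120718 ,  0.0776711 , -0.02328916]), 'width': 0.0874752554672471}
```

View pics/ab.png

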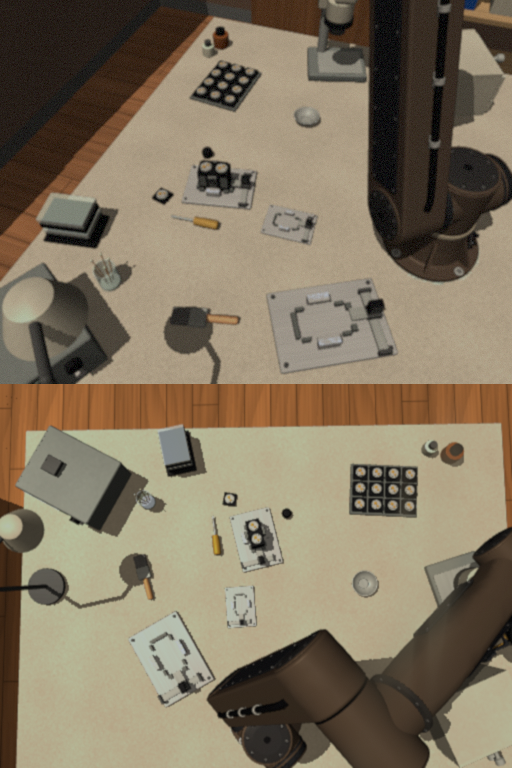

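Run:
```python
from h import *
a=cv2.imread("pics/a.png")[145:215,145:270];b=cv2.imread("pics/b.png")[105:205,215:315]
A=cv2.resize(a,None,fx=6,fy=6,interpolation=cv2.INTER_CUBIC)[:, :750];B=cv2.resize(b,None,fx=6,fy=6,interpolation=cv2.INTER_CUBIC)
cv2.imwrite("pics/crA.png",A);cv2.imwrite("pics/crB.png",B)
g=tri([("top",(261,175)),("side",(245,178))]);print("grip",g)
L=tri([("top",(244,152)),("side",(208,180))]);print("left",L)
print("R on z=.065",onz("top",(263,144),.065),"L",onz("top",(244,152),.065),"grip z.0485",onz("top",(261,175),.0485))
print("cass",tri([("top",(254,150)),("side",(212,189))]))
print("dock",tri([("top",(254,152)),("side",(213,186))]))
print("loupe",onz("top",(289,132),0.0),"spare",onz("top",(229,119),0))
```

```text
grip [0.49727204 0.00671987 0.04882013]
left [0.574034   0.06148571 0.06933601]
R on z=.065 [ 5.95672261e-01 -1.19650554e-04  6.50000000e-02] L [0.57086059 0.06021412 0.065     ] grip z.0485 [0.49886771 0.00717738 0.0485    ]
cass [ 0.5886619   0.02889488 -0.01189048]
dock [0.58146734 0.02958938 0.00497687]
loupe [ 0.64550859 -0.08742611  0.        ] spare [0.69173298 0.11077548 0.        ]
```

View pics/crB.png

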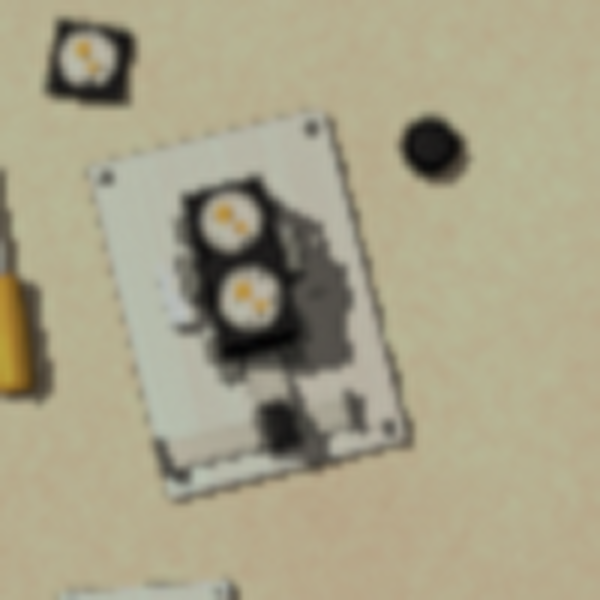

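View pics/crA.png

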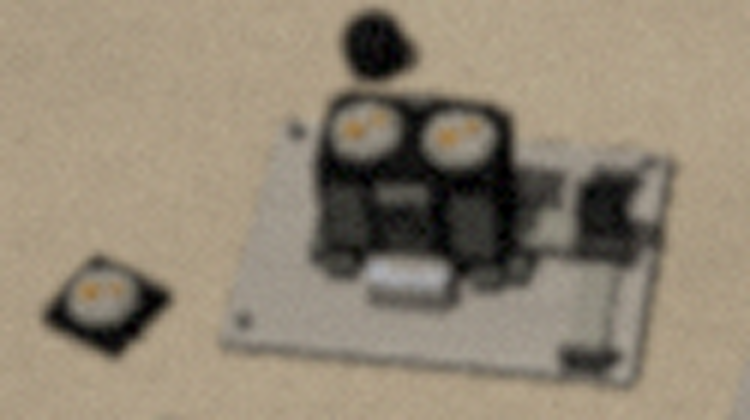

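The three dock-like things in the top view are the small empty one (243,219), the large empty one (167,270) and the middle-sized one (254,152). The last holds the cassette and fits the description, and the crops confirm it. Its grip is at about (261,175), with the slide running to image left (dock +y). Next I fit the dock pose from the plate corners.

```bash
cat > fit.py <<'E'
from h import *
from scipy.optimize import least_squares
T=np.array([[90,172],[325,112],[410,442],[172,500]])/6+[215,105]-.42
S=np.array([[222,347],[284,122],[675,158],[635,384]])/6+[145,145]-.42
C=np.array([[.083,.067],[.083,-.067],[-.107,-.067],[-.107,.067]])
def W(p,l): c,s=np.cos(p[2]),np.sin(p[2]); return np.r_[p[0]+c*l[0]-s*l[1],p[1]+s*l[0]+c*l[1],l[2]]
for cs in (["top"],["side"],["top","side"]):
    def r(p): return np.concatenate([proj(c,W(p,[*k,.012]))-uv for c,U in (("top",T),("side",S)) if c in cs for k,uv in zip(C,U)])
    f=least_squares(r,[.58,.03,.2]); print(cs,f.x,np.round(f.fun,1))
p=f.x
for n,l in dict(grip=[-.084,0,.0485],L=[0,.032,.065],R=[0,-.032,.065]).items(): w=W(p,l); print(n,w,proj("top",w),proj("side",w))
c,s=np.cos(p[2]),np.sin(p[2]);d=np.array([.4973,.0067])-p[:2];print("grip in dock",c*d[0]+s*d[1],-s*d[0]+c*d[1])
E
python3 fit.py
```

```text
['top'] [0.57840991 0.02495682 0.2354363 ] [-0.3 -0.6  0.1 -0.5  0.3  0.3 -0.   0.7]
['side'] [0.57363469 0.03121866 0.23223977] [-0.5 -0.5 -0.2  0.3  0.   0.1  0.6  0.1]
['top', 'side'] [0.57608075 0.02772561 0.23382378] [-1.1  0.1 -0.7  0.3 -0.6  1.1 -0.9  1.4 -0.7 -1.7 -0.5 -0.7 -0.4 -1.
  0.2 -1.2]
grip [0.4943666 0.0082629 0.0485   ] [260.67484149 176.41204825] [245.20047077 178.70310566]
L [0.56866639 0.05885481 0.065     ] [244.43583433 152.68294748] [211.93004771 181.01875223]
R [ 0.58349512 -0.00340359  0.065     ] [264.08476479 147.80002219] [216.22699033 163.20463667]
grip in dock -0.08150854534577183 -0.0022000353031438324
```

Emit:
apply_moves(
  increments=[0.004, 0.034, 0, 0, 0, -0.009, 0.004, 0.034, 0, 0, 0, -0.009, 0.004, 0.034, 0, 0, 0, -0.009, 0.004, 0.034, 0, 0, 0, -0.009, 0.004, 0.034, 0, 0, 0, -0.009, 0.004, 0.034, 0, 0, 0, -0.009, 0.004, 0.034, 0, 0, 0, -0.009, 0.004, 0.034, 0, 0, 0, -0.009, 0.0157, 0.029, 0, 0, 0, -0.009, 0.0157, 0.029, 0, 0, 0, -0.009, 0.0157, 0.029, 0, 0, 0, -0.009, 0.0157, 0.029, 0, 0, 0, -0.009, 0.0157, 0.029, 0, 0, 0, -0.009, 0.0157, 0.029, 0, 0, 0, -0.009, 0.0157, 0.029, 0, 0, 0, -0.009, 0.0157, 0.029, 0, 0, 0, -0.009, 0.0157, 0.029, 0, 0, 0, -0.009, 0.0157, 0.029, 0, 0, 0, -0.009],
  hand=0.45,
  force=20,
)

```text
t: 2.4
eef_pos: [0.4622, -0.0334, 0.2386]
ee_rot: [3.131, 0.001, 1.811]
force: [0.7, -0.1, 0.5]
width: 0.0481
```

Emit:
apply_moves(
  increments=[0.017, 0.0205, 0, 0, 0, -0.003, 0.017, 0.0205, 0, 0, 0, -0.003, 0, 0, -0.035, 0, 0, 0, 0, 0, -0.035, 0, 0, 0, 0, 0, -0.035, 0, 0, 0, 0, 0, -0.02, 0, 0, 0, 0, 0, 0, 0, 0, 0],
)

```text
t: 2.98
eef_pos: [0.5033, 0.0182, 0.1134]
ee_rot: [3.118, 0.0, 1.813]
force: [-0.1, -1.2, 0.7]
width: 0.0483
```

Run:
```python
from h import *
a=save("side","c.png");b=save("top","d.png")
cr=cv2.resize(a[120:215,160:310],None,fx=5,fy=5,interpolation=cv2.INTER_CUBIC);save("",  "c2.png",cr)
s=arm.get_state();print(s["eef_pos"],s["ee_rot"],s["width"])
tip=s["eef_pos"]-[0,0,arm.tips_ahead];print("tip proj side",proj("side",tip),"top",proj("top",tip))
for n in("lock_grip","catch_left_pad"):
  for c in ("side","top"): print(c,n,[(np.round(x["point"],1).tolist(),round(x["conf"],2)) for x in finder.landmark_of(c,n)][:4])
```

```text
[0.5052415  0.01857917 0.11691634] [3.11345314e+00 4.68572618e-04 1.81401746e+00] 0.04831647235468693
tip proj side [239.31674105 166.15350971] top [257.40892264 171.0949215 ]
side lock_grip [([378.3, 305.2], 0.89), ([309.3, 217.7], 0.39)]
top lock_grip [([181.3, 303.3], 0.63), ([242.5, 240.2], 0.52)]
side catch_left_pad [([213.7, 180.9], 0.47)]
top catch_left_pad []
```

View pics/c2.png

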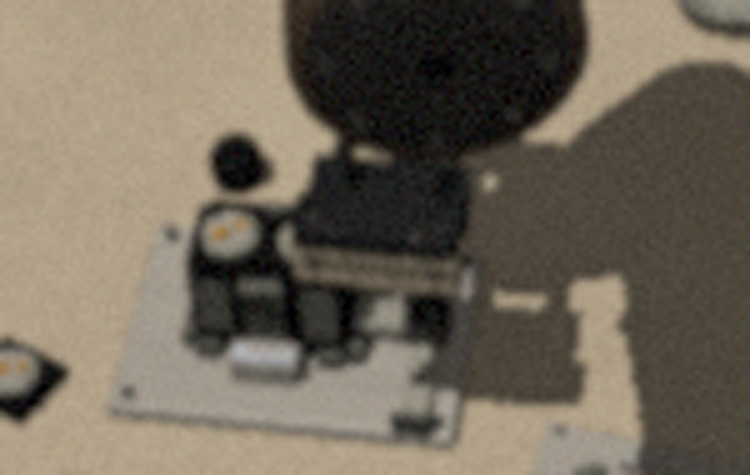

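Emit:
apply_moves(
  increments=[-0.0095, -0.0095, 0, -0.007, 0.027, 0, 0, 0, 0, 0, 0, 0, 0, 0, 0, 0, 0, 0],
)

```text
t: 3.53
eef_pos: [0.4993, 0.0101, 0.123]
ee_rot: [3.129, -0.001, 1.814]
force: [0.1, -0.2, 0.5]
width: 0.0483
```

Emit:
apply_moves(
  increments=[-0.004, -0.001, -0.024, -0.003, 0.012, -0.004, 0, 0, -0.024, 0, 0, 0, 0, 0, -0.012, 0, 0, 0, 0, 0, 0, 0, 0, 0],
)

```text
t: 3.87
eef_pos: [0.5, 0.011, 0.0662]
ee_rot: [3.127, -0.003, 1.809]
force: [-1.0, -0.1, 0.8]
width: 0.0482
```

Emit:
apply_moves(
  increments=[-0.004, -0.002, -0.008, -0.003, 0.012, -0.004, -0.001, 0, -0.007, 0, 0, 0, 0, 0, -0.002, 0, 0, 0],
)

```text
t: 4.12
eef_pos: [0.4964, 0.0096, 0.0502]
ee_rot: [3.136, -0.003, 1.805]
force: [-0.2, 0.1, 0.1]
width: 0.0482
```

Now I close on the grip.

Emit:
apply_moves(
  increments=[0, 0, 0, 0, 0, 0, 0, 0, 0, 0, 0, 0, 0, 0, 0, 0, 0, 0, 0, 0, 0, 0, 0, 0, 0, 0, 0, 0, 0, 0, 0, 0, 0, 0, 0, 0],
  hand=1,
  force=15,
)

```text
t: 4.62
eef_pos: [0.4977, 0.01, 0.0518]
ee_rot: [3.133, -0.003, 1.806]
force: [1.0, -0.9, -2.1]
width: 0.0138
```

Emit:
apply_moves(
  increments=[-0.0019, 0.0078, 0, 0, 0, 0, -0.0019, 0.0078, 0, 0, 0, 0, -0.0019, 0.0078, 0, 0, 0, 0, -0.0019, 0.0078, 0, 0, 0, 0],
)

```text
t: 4.95
eef_pos: [0.4901, 0.042, 0.0518]
ee_rot: [3.132, -0.002, 1.803]
force: [2.3, -2.0, -3.2]
width: 0.0139
```

Emit:
apply_moves(
  increments=[-0.0008, 0.0035, -0.001, 0, 0, 0, -0.0008, 0.0035, 0, 0, 0, 0, -0.0004, 0.0015, 0, 0, 0, 0],
)

```text
t: 5.2
eef_pos: [0.488, 0.0495, 0.0519]
ee_rot: [3.134, 0.004, 1.809]
force: [18.8, -26.4, -15.4]
width: 0.0161
```

Emit:
apply_moves(
  increments=[0, 0, 0, 0, 0, 0, 0, 0, 0, 0, 0, 0, 0, 0, 0, 0, 0, 0],
  hand=0,
)

```text
t: 5.45
eef_pos: [0.4876, 0.0499, 0.0518]
ee_rot: [3.135, 0.006, 1.811]
force: [-0.7, -0.0, -0.3]
width: 0.0308
```

Emit:
apply_moves(
  increments=[0, 0, 0.03, 0, 0, 0, 0, 0, 0.035, 0, 0, 0, 0, 0, 0.035, 0, 0, 0, 0, 0, 0.035, 0, 0, 0],
)

```text
t: 5.78
eef_pos: [0.4807, 0.05, 0.1838]
ee_rot: [-3.131, 0.007, 1.811]
force: [0.9, 0.1, -0.2]
width: 0.0575
```

Run:
```python
from h import *
a=save("side","e.png");b=save("top","f.png")
cr=cv2.resize(a[120:215,160:310],None,fx=5,fy=5,interpolation=cv2.INTER_CUBIC);save("",  "e2.png",cr)
s=arm.get_state();print(s["eef_pos"],s["ee_rot"],s["width"])
for n in("lock_grip","catch_left_pad","cassette"):
  for c in ("side","top"): print(c,n,[(np.round(x["point"],1).tolist(),round(x["conf"],2)) for x in finder.landmark_of(c,n)][:4])
```

```text
[0.48452243 0.05144022 0.18850055] [3.14089001 0.00609075 1.81225382] 0.06532768483895209
side lock_grip [([242.4, 192.4], 0.7), ([378.2, 305.0], 0.6), ([310.0, 222.0], 0.6)]
top lock_grip [([243.3, 236.2], 0.38)]
side catch_left_pad [([210.0, 178.0], 0.65)]
top catch_left_pad []
side cassette [([215.6, 185.5], 0.95)]
top cassette [([255.5, 150.8], 0.61)]
```

View pics/e2.png

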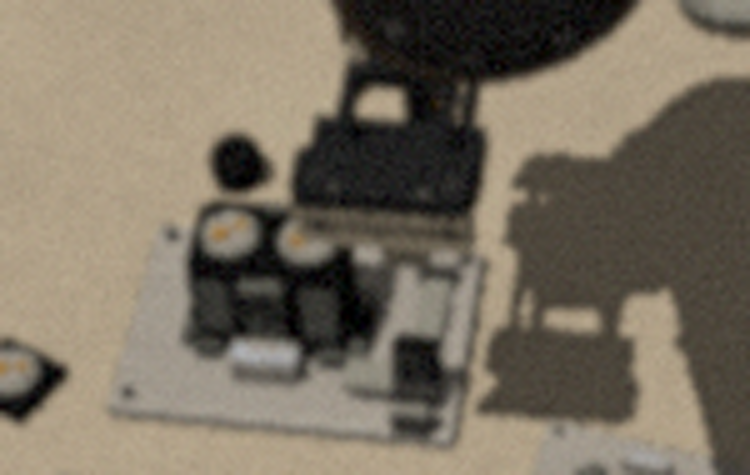

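The picture shows the slide at its open stop, with the grip at about (243,192) and the tongue clear of the toe, and the cassette still seated. Next I move over the cassette.

Emit:
apply_moves(
  increments=[0.03, -0.008, 0, 0, 0, -0.003, 0.03, -0.008, 0, 0, 0, -0.003, 0.025, -0.007, -0.02, 0, 0, 0, 0.004, -0.001, -0.02, 0, 0, 0, 0, 0, -0.01, 0, 0, 0, 0, 0, 0, 0, 0, 0],
  hand=0,
)

```text
t: 6.68
eef_pos: [0.5708, 0.0238, 0.1237]
ee_rot: [-3.121, 0.009, 1.806]
force: [-0.6, -0.5, -0.6]
width: 0.0876
```

Run:
```python
from h import *
a=save("side","g.png")
cr=cv2.resize(a[120:215,160:310],None,fx=5,fy=5,interpolation=cv2.INTER_CUBIC)
s=arm.get_state();print(s["eef_pos"],s["ee_rot"],s["width"])
def mk(p,col):
    u=(proj("side",p)-[160,120])*5+2; cv2.circle(cr,tuple(int(v) for v in u),5,col,1)
import fit
for l in ([0,.032,.065],[0,.022,.088],[0,-.022,.088]): mk(fit.W([.577,.0275,.234],l),(255,0,0))
mk(s["eef_pos"]+[0,0,-.011],(0,255,0)); mk(s["eef_pos"]+np.array([-.232,.973,-.011/.044])*.044,(0,255,0))
save("","g2.png",cr)
```

```text
[0.57073617 0.02395157 0.1245272 ] [-3.12154821  0.00897403  1.80656529] 0.08778807282926723
['top'] [0.57840991 0.02495682 0.2354363 ] [-0.3 -0.6  0.1 -0.5  0.3  0.3 -0.   0.7]
['side'] [0.57363469 0.03121866 0.23223977] [-0.5 -0.5 -0.2  0.3  0.   0.1  0.6  0.1]
['top', 'side'] [0.57608075 0.02772561 0.23382378] [-1.1  0.1 -0.7  0.3 -0.6  1.1 -0.9  1.4 -0.7 -1.7 -0.5 -0.7 -0.4 -1.
  0.2 -1.2]
grip [0.4943666 0.0082629 0.0485   ] [260.67484149 176.41204825] [245.20047077 178.70310566]
L [0.56866639 0.05885481 0.065     ] [244.43583433 152.68294748] [211.93004771 181.01875223]
R [ 0.58349512 -0.00340359  0.065     ] [264.08476479 147.80002219] [216.22699033 163.20463667]
grip in dock -0.08150854534577183 -0.0022000353031438324
```

View pics/g2.png

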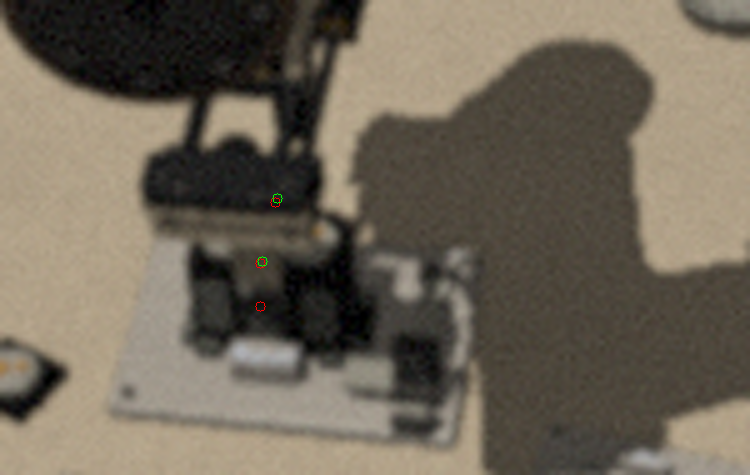

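Emit:
apply_moves(
  increments=[0.006, 0.0037, 0, 0.013, -0.017, -0.001, 0.001, 0, -0.015, 0, 0, 0],
  force=35,
)

```text
t: 6.9
eef_pos: [0.5791, 0.0288, 0.1124]
ee_rot: [3.137, -0.0, 1.807]
force: [0.2, 0.6, 0.8]
width: 0.0873
```

Emit:
apply_moves(
  increments=[-0.002, -0.001, -0.015, -0.001, 0.004, -0.001, 0, 0, -0.015, 0, 0, 0, 0, 0, -0.013, 0, 0, 0, 0, 0, -0.006, 0, 0, 0],
)

```text
t: 7.23
eef_pos: [0.5783, 0.0306, 0.0666]
ee_rot: [3.129, -0.003, 1.808]
force: [-0.4, -0.4, 0.0]
width: 0.0875
```

Emit:
apply_moves(
  increments=[-0.001, -0.003, -0.006, -0.006, 0.011, -0.002, 0, 0, -0.003, 0, 0, 0, 0, 0, 0, 0, 0, 0],
)

```text
t: 7.48
eef_pos: [0.5775, 0.0285, 0.0589]
ee_rot: [3.139, 0.0, 1.808]
force: [-0.1, -0.4, 0.3]
width: 0.0878
```

Well placed. Next I pinch.

Emit:
apply_moves(
  increments=[0, 0, -0.001, 0, 0, 0, 0, 0, 0, 0, 0, 0, 0, 0, 0, 0, 0, 0, 0, 0, 0, 0, 0, 0, 0, 0, 0, 0, 0, 0, 0, 0, 0, 0, 0, 0, 0, 0, 0, 0, 0, 0, 0, 0, 0, 0, 0, 0],
  hand=1,
  force=35,
)

```text
t: 8.15
eef_pos: [0.5792, 0.0275, 0.0612]
ee_rot: [3.135, 0.002, 1.808]
force: [-0.4, 0.5, -2.8]
width: 0.0491
```

Emit:
apply_moves(
  increments=[0, 0, 0, 0, 0, 0, 0, 0, 0, 0, 0, 0],
)

```text
t: 8.32
eef_pos: [0.5792, 0.0275, 0.0611]
ee_rot: [3.135, 0.001, 1.808]
force: [-0.1, -0.9, -0.3]
width: 0.0494
```

Run:
```python
from h import *
a=save("side","i.png");s=arm.get_state();print(s["eef_pos"],s["force"],s["width"])
save("","i2.png",cv2.resize(a[120:215,160:310],None,fx=5,fy=5,interpolation=cv2.INTER_CUBIC))
```

```text
[0.57924857 0.02751843 0.06116918] [ 0.86143622 -0.49855859 -0.76511146] 0.049548568910631814
```

View pics/i2.png

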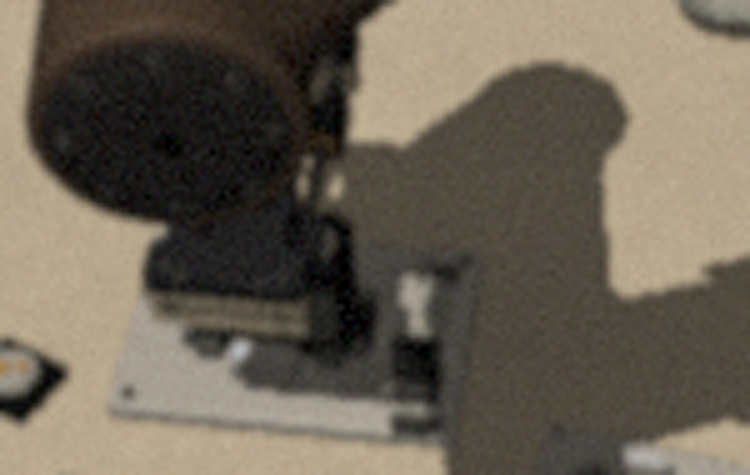

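The slide is still open at (243,193) and the cassette seated with the fingers closed on it. Force is about zero. Now a gentle lift.

Emit:
apply_moves(
  increments=[0, 0, 0.004, 0, 0, 0, 0, 0, 0.005, 0, 0, 0, 0, 0, 0.006, 0, 0, 0],
)

```text
t: 8.62
eef_pos: [0.5774, 0.0275, 0.0749]
ee_rot: [3.14, 0.001, 1.807]
force: [0.2, 0.0, -3.1]
width: 0.0494
```

Emit:
apply_moves(
  increments=[0, 0, 0.012, 0, 0, 0, 0, 0, 0.015, 0, 0, 0, 0, 0, 0.015, 0, 0, 0, 0, 0, 0.015, 0, 0, 0, 0, 0, 0.012, 0, 0, 0, 0, 0, 0.008, 0, 0, 0, 0, 0, 0.004, 0, 0, 0, 0, 0, 0.002, 0, 0, 0, 0, 0, 0, 0, 0, 0, 0, 0, 0, 0, 0, 0, 0, 0, 0, 0, 0, 0],
)

```text
t: 9.53
eef_pos: [0.5752, 0.0289, 0.1641]
ee_rot: [3.141, -0.002, 1.808]
force: [1.3, 0.7, -1.9]
width: 0.0496
```

Run:
```python
from h import *
a=save("side","k.png");s=arm.get_state();print(s["eef_pos"],s["ee_rot"],s["force"],s["width"],s["qd"].round(3))
print([(x["point"],x["conf"]) for x in finder.landmark_of("side","cassette")],[(x["point"],x["conf"]) for x in finder.landmark_of("side","lock_grip")])
print("expect cassette",proj("side",[.577,.0275,s["eef_pos"][2]-.0611+.012]))
save("","k2.png",cv2.resize(a[95:215,150:310],None,fx=5,fy=5,interpolation=cv2.INTER_CUBIC))
```

```text
[0.57502554 0.02883666 0.16394826] [ 3.14110531e+00 -1.73209841e-03  1.80739929e+00] [ 0.43732403  0.11225995 -3.46891404] 0.049107374521819666 [-0.001  0.002  0.001  0.002 -0.     0.001]
[([215.3, 162.1], 0.97)] [([374.7, 304.8], 0.84), ([243.5, 190.4], 0.57), ([307.3, 221.3], 0.47)]
expect cassette [212.33599213 159.21642291]
```

View pics/k2.png

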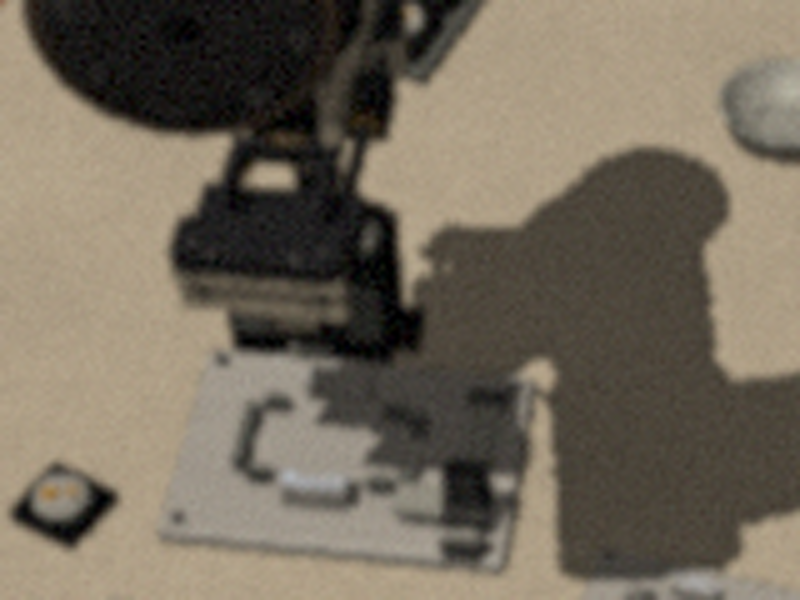

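The dock's seat is empty at about (210,185), the cassette hangs level above it, and the grip is at the open end. The arm is at rest, so I hand in.

```bash
python3 -c "
from station import arm
print(arm.job_done())"
```

```text
the job is handed in; nothing more can be done
None
```

I slid the lock grip of the middle-sized dock about 41 mm to its open stop, felt as a push-back of about 26 N. Then I pinched both side catches with 35 N, lifted the cassette straight up and handed the job in while holding it.

**Last checks:**
- **Cassette:** its underside should be about 11.5 cm above the bench, worked out from the 103 mm the tool rose. It hangs level, with the tool tilted under 0.2 degrees, and the arm is at rest. The side force of 3.5 N fits the cassette's weight alone.
- **Slide:** the last picture shows the grip still at the open end and the seat empty.
- **Bystanders:** I did not measure them again. The spare carrier and the dish look unmoved in the last picture; the other listed things are outside that crop.

**Disagreements:**
- **Finger opening:** it reads 49 mm, where 52 mm was expected with both catches fully in. I put that down to compression under the grip but did not confirm it.
- **Camera positions:** the two cameras' fits of the dock differed by about 8 mm (5 mm in x, 6 mm in y). Their mean agreed with the slide's stop to under 1 mm along the slide's travel.
- **Last cassette landmark:** it was about 4 pixels from where I expected it.

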